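# Seat a glass tile in the corner of a glazing jig

### The arm

A 6-joint arm with a two-finger parallel gripper is mounted at the origin on a cart in front of the work surface, level with it; the furniture and walls round the work are solid. World frame = base frame: x ahead of the robot, y to its left, z up, the work surface at z = 0. Lengths are in m, angles in degrees, forces in N, time in s.
With the tool pointing down it reaches from about 0.35 to 0.875 m from the base axis. Payload 4.2 kg.
Tool frame: the origin (TCP) lies between the finger pads; the fingertips stand 25 mm ahead of it and the grasp point (between the pads) lies 6 mm ahead of it (r.tips_ahead is the distance from the TCP to the fingertips, in m); z points along the fingers, y is the direction in which the jaws open and shut (so a half turn about z gives the same grasp; the last joint's range is limited). The gripper opens to 87 mm and grips with 3 to 60 N. Pads are 19 mm wide; open, the fingers measure 117 mm over their backs; the gripper's body (75 mm by 190 mm) begins 51 mm behind the grasp point.
Start: joints at [79.446, 22.042, 0.453, 0, -68.411, -14.817], TCP at [0.268, 0.565, 0.248] pointing down, gripper open.
Joint ranges: [-179.83, 179.83], [-69.29, 118.12], [-61.27, 80.66], [-181.25, 117.63], [-171.15, -9.14], [-177.46, 177.46]. Speed limits (degrees/s): [159.86, 159.86, 180, 180, 180, 180].

### API

Orientations are given as a 3x3 rotation matrix whose columns are the frame's x, y, z axes.
In Python, from station import r, vision, finish_job gives the robot as it stands.
- The arm moves only by the shell command python3 -m jog 'ROWS'. ROWS is a JSON object of lists of equal length, an entry for each row: "rot": the turn, a rotation vector about the world's x, y, z in degrees, a list of three; "delta_pos": the shift along the world's x, y, z in mm, a list of three; "grip": the opening in per cent of the stroke, from 0 (shut) to 100 (fully open). A call has 1 to 10 rows; each row shifts and turns the commanded pose from where the row before left it; what a row does not reach is not made up. A row lasts 1/12 s, in which the tool goes at most 41.7 mm and 7.16 degrees, less where a joint would pass 70% of its speed; a pose out of reach is approached as far as the arm can. A call with a gripper value outside its range is refused whole. The fingers move at their own pace and stop on an object; the grip force is fixed at half the most. Time passes only in rows, so rows that do not move let the fingers close. It gives the time, the measured TCP pose, the force and the opening at its end, in the units of the state.
- r.sense(): the state, without advancing time (a new reading comes with each control period).
- vision.capture(name): name is "side" or "top" or "wrist"; returns a dict with "frame" (420x560x3 uint8, red, green, blue), "K" (3x3 intrinsics, pixels), "xyz" and "orientation" of the camera in the world. Camera axes: x right, y up, looking along -z (the intrinsics and any distortion apply to the point x, -y, -z); pixel columns grow to the right and rows downward; lengths in m; the calibration is good to about 2 mm. A picture is of the moment at which its call begins. There is no depth.
- finish_job(): hands the job in, once; it reports no verdict.
The state is a dict: "time_s": time; "joints": joint angles; "joint_velocities": joint speeds; "effort": joint torques, N m; "tcp_pos": TCP position; "ee_rot": TCP orientation; "wrist_force": force on the tool from outside, world axes, zero at the start; "moment": the same for the moment, N m; "gripper_width": opening from 0.0 (shut) to 1.0 (fully open).
Only numpy, scipy, OpenCV 4.12 (cv2) and the standard library are available. Lean on these libraries where they do the work, as an engineer would, in place of code of your own. Each camera call takes 0.05 s, during which the arm holds its last target. There are 200 camera calls.

### The job

Bed the amber glass tile that lies loose on the glazing jig in the corner of the jig, without ever picking it up: with the fingertips push it flat on the board up against the long aluminium channel until its far edge is fully home in it, then slide it along, keeping that edge in the channel, until it is fully home in the short channel at the left end too. Then push the blue V-stop along its track, as far as it goes, up to the tile's free corner, so that the tile cannot slip out. Be gentle with the glass and leave the other things where they are.

Things in the scene. Friction and masses are not known exactly. Their poses are not given: they have to be found in the camera images.
- jig: Glazing jig fixed to the bench: plywood board 180 (x) x 360 (y) mm with a white bed, top at z = 14 mm. Origin: centre of its underside, on the bench; x points away from the robot, y left, z up. Long aluminium U-channel along the far edge, short one at the left end. A fully seated tile has its centre at x = 47, y = 115 mm. Only the V-stop moves.
- corner (a point): Inner corner where the webs of the two channels meet, at bed height; axes as the jig's. The long channel runs 322 mm from here along -y, open to -x; the short one 122 mm along -x, open to -y. Both are 11 mm high inside, reach 10 mm out from the web over the bed, and stand 13.2 mm above the bed. Behind the short one is a wooden batten, 12 mm above the bed.
- tile_center (a point): Centre (half-way up) of the loose amber glass tile, 70 x 70 x 8 mm, 0.07 to 0.14 kg, flat on the bed some way in front of the long channel and right of the V-stop; its x and y run along its edges, x roughly away from the robot. Glass slides easily on the bed and in the channels (friction about 0.3), less so under a fingertip.
- v_stop (a joint): Travel (m) of the blue V-stop on its straight diagonal track, towards +x +y of the jig (at 45 degrees, to the corner). 0 = fully back, 0.034 = fully forward at its end stop, where its notch stands 0.7 mm off the free (near, right) corner of a fully seated tile. Moves stiffly (about 1.5 N) and stays where it is left.
- stop_back (a point): Centre of the V-stop's flat back face, 8 mm above the bed. The face is 40 mm wide, upright, up to 16 mm above the bed, square to the track: push here. Axes as the jig's. The notch's inner corner lies 40.3 mm ahead of it along the track; the notch arms, along x and y of the jig, are 14 mm long.
- marker: Black marker pen, 14 x 132 x 14 mm, lying on the near edge of the jig's bed, right half. Origin: centre of its underside, y along it. A bystander.
- flux: White bottle with a red cap, 54 mm across, 108 mm high, on the bench left of the jig. Origin: centre of its foot. A bystander.
- cutter: Glass cutter with brass and black barrel, 14 x 137 x 14 mm, on the bench right of the jig. Origin: centre of its underside. A bystander.
- hammer: Hammer with black handle, 116 x 289 x 40 mm, on the bench right of the jig. Origin: centre of its underside. A bystander.
There are look-alikes about, which are no part of the job. What is shaped like the part that bears tile_center but purple is not meant.

How it is judged (in metres and radians):
On the way, in this order (a step that is already met when the one before it is completed fails the run):
1. the tile's far edge is fully home in the long channel, the tile still at least 50 mm short of the corner (x of tile_center in the frame of jig above 0.0445 m and y of tile_center in the frame of jig below 0.065 m and angle between the x axis of tile_center and the x axis of jig, either way round below 0.06 rad), for 0.1 s.
2. the tile has been slid along the channel into the corner, within 5 mm of home (x of tile_center in the frame of jig above 0.0435 m and y of tile_center in the frame of jig above 0.11 m), for 0.1 s.
3. the V-stop is pushed fully forward behind the tile (value of joint v_stop above 0.0315 m), for 0.2 s.
At the end, for the whole second after the job is handed in: The tile lies flat on the bed with its edges within 2.2 mm of the webs of both channels (square to them within 0.05 rad), at rest, and the V-stop stands within 2.5 mm of its forward end stop (x of tile_center in the frame of jig above 0.0448 m and y of tile_center in the frame of jig above 0.1128 m and z of tile_center in the frame of jig below 0.02 m and angle between the x axis of tile_center and the x axis of jig, either way round below 0.05 rad and value of joint v_stop above 0.0315 m and linear speed of tile below 0.01 m/s); the robot touches nothing.
It fails at once if the tile is lifted more than 6 mm off the bed or tipped by more than 0.15 rad (z of tile_center in the frame of jig above 0.024 m or angle between tile_center's own z axis and vertical above 0.15 rad).
It fails at once if near the corner the tile's far edge is more than 8 mm out of its home in the long channel (y of tile_center in the frame of jig above 0.04 m and x of tile_center in the frame of jig below 0.039 m).
It fails at once if the glass is pressed with more than 40 N (contact force between the fingers and tile above 40 N).
It fails at once if a bystander is moved by more than 20 mm (distance of any of marker, flux, cutter, hammer from where it was at the start of the episode above 0.02 m).
It also fails if it takes over 61 s, if anything falls off the work surface, if the arm or the gripper's body presses on something with over 40 N, if the wrist force passes 120 N, or if a joint passes its speed limit or range.

## Working session

There is one attempt and no reset: what is moved stays moved. The work goes in short steps, Python scripts to look and compute and a shell command to move; the robot and the scene stay as the last step left them, time stands still between calls to the robot, and variables do not carry over. Pictures are saved under pics/ and viewed, about 8 in all and at most 12, crops included, and the job is handed in when it is done.

```bash
mkdir -p pics; ls
python3 - <<'E'
from station import r,vision
import cv2,numpy as np
for n in("top","side"):
    c=vision.capture(n); np.savez(f"pics/{n}0.npz",**{k:np.array(c[k]) for k in("frame","K","xyz","orientation")})
    cv2.imwrite(f"pics/{n}0.png",c["frame"][...,::-1]); print(n,c["K"],c["xyz"],c["orientation"],[k for k in c])
print(r.sense())
E
```

```text
pics
top [[515.99574095   0.         279.16110768]
 [  0.         515.99574095 210.91738454]
 [  0.           0.           1.        ]] [ 0.25247614 -0.06408773  1.47415435] [[-0.08708333  0.97199219 -0.21828349]
 [-0.9961872  -0.08612058  0.01393954]
 [-0.00524958  0.21866512  0.97578584]] ['frame', 'K', 'xyz', 'orientation']
side [[468.02219497   0.         278.61865823]
 [  0.         468.02219497 206.83180547]
 [  0.           0.           1.        ]] [ 0.3861893  -1.38871714  0.60617506] [[ 0.98995731  0.03104248 -0.13791624]
 [-0.13937535  0.37749173 -0.91546409]
 [ 0.02364396  0.92549249  0.37802725]] ['frame', 'K', 'xyz', 'orientation']
{'time_s': 0.1, 'joints': array([ 7.94462787e+01,  2.20853139e+01,  3.88567666e-01, -2.52046086e-02,
       -6.84106968e+01, -1.48188691e+01]), 'joint_velocities': array([-0.07199297, -0.11339951,  0.15577584,  0.11848907,  0.10771229,
       -0.05382096]), 'effort': array([-8.32093683e-04, -3.91691351e+01,  1.87934411e+01,  4.23195630e+00,
        1.34340132e-02, -6.73641375e-05]), 'tcp_pos': array([0.2675663 , 0.56429725, 0.24658676]), 'ee_rot': array([[ 9.03470884e-01, -4.28648815e-01, -7.45579037e-04],
       [-4.28649455e-01, -9.03469156e-01, -1.76855833e-03],
       [ 8.44827704e-05,  1.91743301e-03, -9.99998158e-01]]), 'wrist_force': array([ 0.6983594 , -0.31097076,  0.66145879]), 'moment': array([ 0.0051229 ,  0.01386296, -0.00709593]), 'gripper_width': 1.0006841223018939}
```

View pics/top0.png

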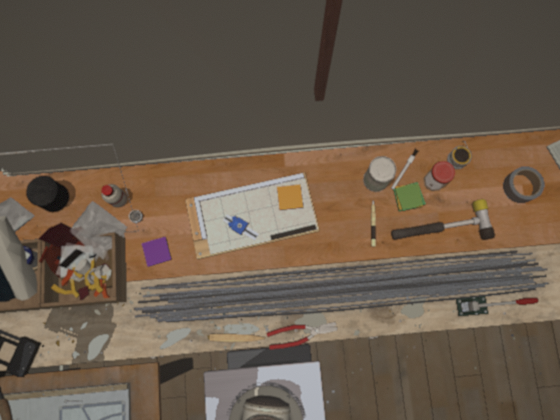

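View pics/side0.png

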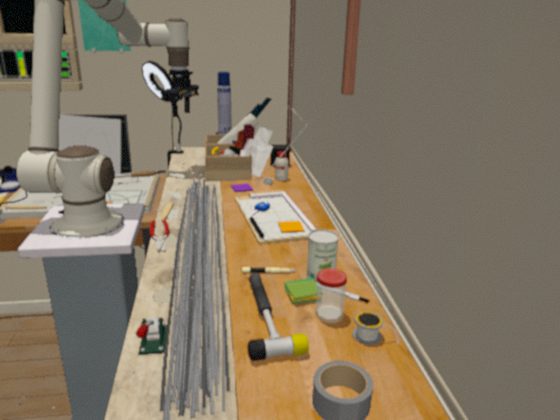

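The top view shows the jig around (255,215), with the amber tile at (290,197), the V-stop at (238,226), the marker at (293,233) and the flux bottle at (113,195). The purple tile at (157,251) is the look-alike. The only amber square is the one on the jig's white bed, so that is the tile meant. The side view agrees.

```bash
cat > h.py <<'E'
import numpy as np,cv2
from station import r,vision
def ray(c,px,z):
    px=np.atleast_2d(px).astype(float); K=np.array(c["K"])
    d=np.c_[(px[:,0]-K[0,2])/K[0,0],-(px[:,1]-K[1,2])/K[1,1],-np.ones(len(px))]@np.array(c["orientation"]).T
    o=np.array(c["xyz"]); return (o+d*((z-o[2])/d[:,2])[:,None])[:,:2]
def mask(f,lo,hi):
    return cv2.inRange(cv2.cvtColor(f,cv2.COLOR_RGB2HSV),lo,hi)
AMBER=((10,150,120),(25,255,255)); BLUE=((105,120,60),(125,255,255))
def big(m):
    cs,_=cv2.findContours(m,cv2.RETR_EXTERNAL,cv2.CHAIN_APPROX_NONE); return max(cs,key=cv2.contourArea)
def cap(n,name):
    c=vision.capture(n); cv2.imwrite(f"pics/{name}.png",c["frame"][...,::-1])
    np.savez(f"pics/{name}.npz",**{k:np.array(c[k]) for k in("frame","K","xyz","orientation")}); return c
E
python3 - <<'E'
from h import *
c=np.load("pics/top0.npz"); f=c["frame"]
roi=np.zeros(f.shape[:2],np.uint8); roi[165:265,180:330]=255
white=mask(f,(0,0,150),(179,70,255))&roi
k=np.ones((5,5),np.uint8); white=cv2.morphologyEx(white,cv2.MORPH_CLOSE,k)
b=big(white); rect=cv2.minAreaRect(b); print("white px",rect); print(ray(c,cv2.boxPoints(rect),.014))
am=mask(f,*AMBER); am[:, :272]=0; am[:,310:]=0; am[:180]=0;am[215:]=0
t=cv2.minAreaRect(big(am)); P=ray(c,cv2.boxPoints(t),.022); print("tile",t,P,P.mean(0),np.linalg.norm(np.diff(P,axis=0),axis=1))
bl=mask(f,*BLUE)&roi; q=cv2.minAreaRect(big(bl)); print("stop",q,ray(c,[q[0]],.03))
cv2.imwrite("pics/topcrop.png",cv2.resize(f[160:270,175:335,::-1],None,fx=5,fy=5,interpolation=cv2.INTER_CUBIC))
E
```

```text
white px ((252.4100799560547, 213.94381713867188), (59.8875846862793, 120.44975280761719), 77.00537872314453)
[[ 0.64042628  0.1797384 ]
 [ 0.69209692 -0.16944514]
 [ 0.51451725 -0.19090727]
 [ 0.4659752   0.1497663 ]]
tile ((289.6245422363281, 196.80886840820312), (21.498788833618164, 22.082996368408203), 83.2901611328125) [[ 0.64766654 -0.08583808]
 [ 0.64976718 -0.15022642]
 [ 0.58546974 -0.15134128]
 [ 0.58344605 -0.08755124]] [ 0.61658738 -0.11873926] [0.0644226  0.0643071  0.06382213]
stop ((237.15382385253906, 224.2692108154297), (14.976905822753906, 11.926054000854492), 33.6900634765625) [[0.54722267 0.03805927]]
```

View pics/topcrop.png

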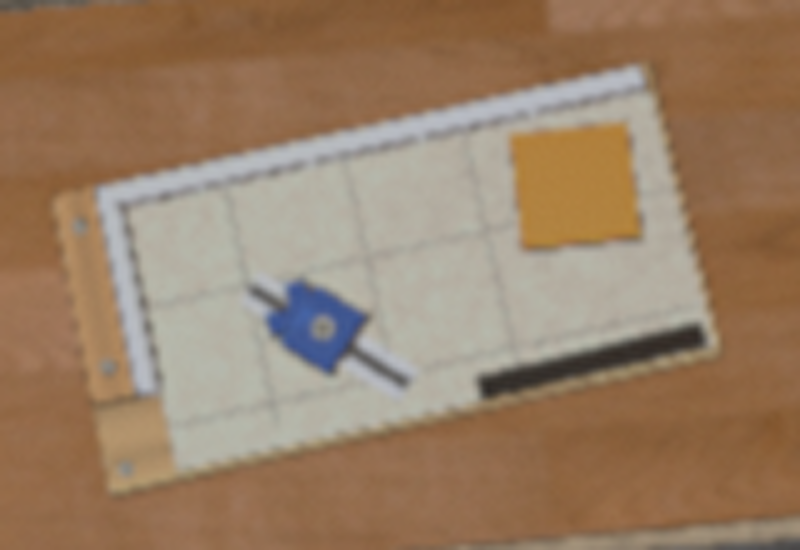

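The crop confirms the layout: amber tile at (575,188), blue V-stop at (318,328), long channel along the far edge and short channel at left. The jig's yaw is about +8.4° and the tile's about +2°. I'll move above the jig for a close look.

```bash
python3 -m jog '{"delta_pos":[[17,-32,2],[17,-32,2],[17,-32,2],[17,-32,2],[17,-32,2],[17,-32,2],[17,-32,2],[17,-32,2],[17,-32,2],[17,-32,2]],"rot":[[0,0,1.9],[0,0,1.9],[0,0,1.9],[0,0,1.9],[0,0,1.9],[0,0,1.9],[0,0,1.9],[0,0,1.9],[0,0,1.9],[0,0,1.9]],"grip":[100,100,100,100,100,100,100,100,100,100]}'
python3 -m jog '{"delta_pos":[[15,-33,2],[15,-33,2],[15,-33,2],[15,-33,2],[15,-33,2],[15,-33,2],[15,-33,2],[15,-33,2],[0,0,0],[0,0,0]],"rot":[[0,0,1.9],[0,0,1.9],[0,0,1.9],[0,0,1.9],[0,0,1.9],[0,0,1.9],[0,0,1.9],[0,0,1.7],[0,0,0],[0,0,0]],"grip":[32,32,32,32,32,32,32,32,32,32]}'
python3 -c "
from h import *
c=cap('wrist','w1'); print(c['K'],c['xyz'],c['orientation']); s=r.sense(); print(s['tcp_pos'],s['ee_rot'],s['gripper_width'],s['joints'],s['time_s'])"
```

```text
time_s: 0.93
tcp_pos: [0.438, 0.2429, 0.2674]
ee_rot: [[0.994, -0.109, -0.0], [-0.109, -0.994, -0.0], [-0.0, 0.0, -1.0]]
wrist_force: [0.0, 0.6, -0.2]
gripper_width: 1.001
time_s: 1.77
tcp_pos: [0.5579, -0.021, 0.2827]
ee_rot: [[0.989, 0.146, -0.002], [0.146, -0.989, -0.0], [-0.002, -0.0, -1.0]]
wrist_force: [-0.6, 0.5, -0.0]
gripper_width: 0.36
[[315.61888557   0.         279.1864456 ]
 [  0.         315.61888557 208.08880846]
 [  0.           0.           1.        ]] [ 0.63781468 -0.00881014  0.41956678] [[ 1.46931258e-01  9.46721064e-01  2.86584076e-01]
 [-9.89146697e-01  1.40667687e-01  4.24430649e-02]
 [-1.31375484e-04 -2.89709905e-01  9.57114494e-01]]
[ 0.55748999 -0.01994425  0.28273787] [[ 9.88985233e-01  1.48004977e-01 -1.65417092e-03]
 [ 1.48005285e-01 -9.88986568e-01  6.45451677e-05]
 [-1.62639981e-03 -3.08660256e-04 -9.99998630e-01]] 0.34448324261926044 [ 1.45827189e+01  1.41939751e+01 -5.76471317e+00 -2.91784889e-02
 -7.01321068e+01  8.39385637e+01] 1.8167
```

View pics/w1.png

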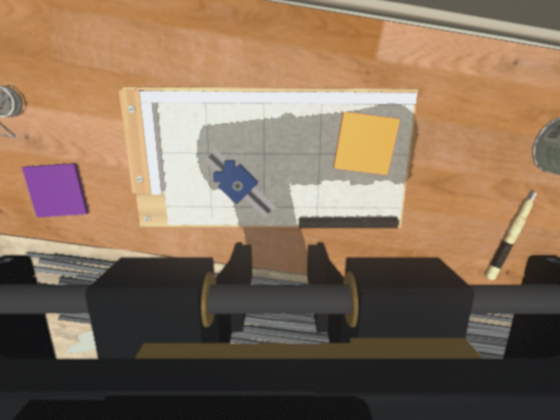

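Run:
```python
from h import *
c=np.load("pics/w1.npz"); f=c["frame"]
P=ray(c,[[137,227.5],[402.5,227.5],[417,90],[121,88.5]],.014); print("board",P,np.linalg.norm(P-np.roll(P,-1,0),axis=1),P.mean(0))
am=mask(f,*AMBER); am[:105]=0;am[180:]=0;am[:,:325]=0;am[:,410:]=0
t=cv2.minAreaRect(big(am)); Q=ray(c,cv2.boxPoints(t),.022); print("tile",t,Q,Q.mean(0),np.linalg.norm(Q-np.roll(Q,-1,0),axis=1))
e=Q-np.roll(Q,-1,0); print(np.degrees(np.arctan2(e[:,1],e[:,0])))
cv2.imwrite("pics/w1c.png",cv2.resize(f[80:240,112:424,::-1],None,fx=2.56,fy=2.56,interpolation=cv2.INTER_CUBIC))
```

```text
board [[ 0.46034231  0.16154381]
 [ 0.51372758 -0.19772729]
 [ 0.68797487 -0.16932103]
 [ 0.63724057  0.1837852 ]] [0.3632158  0.17654754 0.35673236 0.17829098] [ 0.57482134 -0.00542983]
tile ((373.8712463378906, 143.04075622558594), (36.735015869140625, 55.635250091552734), 13.392495155334473) [[ 0.58706987 -0.10628072]
 [ 0.65348969 -0.10783308]
 [ 0.65020345 -0.15293363]
 [ 0.58309441 -0.15363677]] [ 0.61846436 -0.13017105] [0.06643796 0.04522011 0.06711272 0.04752262]
[178.66113016  85.83253163   0.60029993 -94.79862404]
```

View pics/w1c.png

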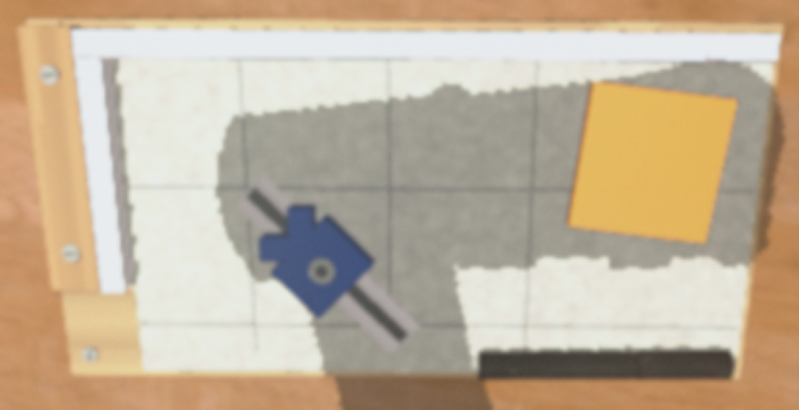

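The crop shows the tile corners at (593,82), (737,98), (706,243), (570,227), the V-stop back face from (373,262) to (320,318), and the channel lip line at crop row 58.

Run:
```python
from h import *
c=np.load("pics/w1.npz")
cr=lambda p:np.array(p)/2.56+[111.7,79.7]
B=ray(c,cr([[72,374],[738,377],[782,24],[20,22]]),.014)
ctr=B.mean(0); d=(B[3]-B[2])+(B[0]-B[1]); yaw=np.arctan2(-d[0],d[1])
d2=(B[3]-B[0])+(B[2]-B[1]); yaw2=np.arctan2(d2[1],d2[0])
print(ctr,np.degrees([yaw,yaw2]),np.linalg.norm(B-np.roll(B,-1,0),axis=1))
R=np.array([[np.cos(yaw),-np.sin(yaw)],[np.sin(yaw),np.cos(yaw)]])
J=lambda P:(P-ctr)@R*1000
print("lip (x=72)",J(ray(c,cr([[130,58],[770,61]]),.0272)))
print("short lip (y=140)",J(ray(c,cr([[103,62],[126,290]]),.0272)))
T=ray(c,cr([[593,82],[737,98],[706,243],[570,227]]),.022)
e=T[0]-T[3]+T[1]-T[2]
print("tile J",J(T),J(T.mean(0)),np.linalg.norm(T-np.roll(T,-1,0),axis=1),"yaw",np.degrees(np.arctan2(e[1],e[0])))
print("stop back J",J(ray(c,cr([[373,262],[320,318],[346.5,290]]),.030)))
print("notch",J(ray(c,cr([[295,236]]),.030)))
for n,p in dict(tile=J(T.mean(0))).items(): print(n,ctr+R@(p/1000))
```

```text
[ 0.57590544 -0.00500702] [8.24280691 8.58577118] [0.35550562 0.17680176 0.3585581  0.17600862]
lip (x=72) [[  71.73921922  125.0877468 ]
 [  71.48808379 -169.89550698]]
short lip (y=140) [[ 69.94332654 137.72482572]
 [-38.38210312 138.48402119]]
tile J [[  61.95103511  -89.87133935]
 [  54.95699715 -158.45946446]
 [ -14.52671679 -150.94568966]
 [  -6.75275941  -82.77310858]] [  23.90713901 -120.51240051] [0.0689438  0.06988879 0.0686144  0.0690695 ] yaw 2.2067567078089936
stop back J [[-23.05552838  14.51745091]
 [-51.79565816  41.57996986]
 [-37.27694551  27.90873945]]
notch [[-10.28930337  52.28094686]]
tile [ 0.61684327 -0.12084693]
```

```bash
python3 -m jog '{"delta_pos":[[-0.5,-15,-31],[-0.5,-15,-31],[-0.5,-15,-31],[-0.5,-15,-31],[-0.5,-15,-31],[-1,-15,-31],[-1,-15,-31],[0,0,-8],[0,0,-8],[0,0,-7]],"rot":[[0,0,0],[0,0,0],[0,0,0],[0,0,0],[0,0,0],[0,0,0],[0,0,0],[0,0,0],[0,0,0],[0,0,0]],"grip":[32,32,32,32,32,32,32,32,32,32]}'
python3 -m jog '{"delta_pos":[[0,0,0],[0,0,0]],"rot":[[0,0,0],[0,0,0]],"grip":[32,32]}'
python3 -c "
from h import *
cap('wrist','w2')"
```

```text
time_s: 2.65
tcp_pos: [0.554, -0.1232, 0.0437]
ee_rot: [[0.988, 0.152, 0.001], [0.152, -0.988, -0.0], [0.001, 0.0, -1.0]]
wrist_force: [-0.1, -0.2, -0.8]
gripper_width: 0.324
time_s: 2.82
tcp_pos: [0.5542, -0.1233, 0.0446]
ee_rot: [[0.988, 0.152, 0.002], [0.152, -0.988, -0.0], [0.002, 0.0, -1.0]]
wrist_force: [0.3, -0.1, -0.6]
gripper_width: 0.32
```

View pics/w2.png

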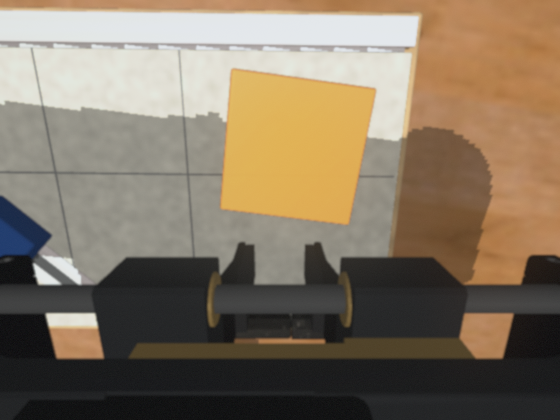

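The near edge of the tile runs (222,209)–(350,224). The fingertips at (245,245) and (315,245) are square to the channel and roughly centred on the tile. I'll lower them 2.5 mm and push along jig +x.

```bash
python3 -m jog '{"delta_pos":[[0,0,-2.5],[3.7,0.55,0],[3.7,0.55,0],[3.7,0.55,0],[3.7,0.55,0],[3.7,0.55,0],[3.7,0.55,0],[3.7,0.55,0],[3.7,0.55,0],[3.7,0.55,0]],"rot":[[0,0,0],[0,0,0],[0,0,0],[0,0,0],[0,0,0],[0,0,0],[0,0,0],[0,0,0],[0,0,0],[0,0,0]],"grip":[32,32,32,32,32,32,32,32,32,32]}'
python3 -m jog '{"delta_pos":[[1,0.15,0],[1,0.15,0],[0,0,0]],"rot":[[0,0,0],[0,0,0],[0,0,0]],"grip":[32,32,32]}'
python3 -m jog '{"delta_pos":[[1,0.15,0],[1,0.15,0]],"rot":[[0,0,0],[0,0,0]],"grip":[32,32]}'
python3 -c "
from h import *
cap('wrist','w3')"
```

```text
time_s: 3.7
tcp_pos: [0.5869, -0.1193, 0.041]
ee_rot: [[0.989, 0.15, -0.0], [0.15, -0.989, 0.0], [-0.0, -0.0, -1.0]]
wrist_force: [0.1, -0.1, 0.3]
gripper_width: 0.32
time_s: 3.95
tcp_pos: [0.5887, -0.119, 0.041]
ee_rot: [[0.989, 0.15, 0.0], [0.15, -0.989, 0.0], [0.0, 0.0, -1.0]]
wrist_force: [-0.2, -0.1, -0.2]
gripper_width: 0.322
time_s: 4.12
tcp_pos: [0.5904, -0.1187, 0.041]
ee_rot: [[0.989, 0.15, -0.0], [0.15, -0.989, 0.0], [-0.0, -0.0, -1.0]]
wrist_force: [-0.2, 0.4, -0.5]
gripper_width: 0.322
```

View pics/w3.png

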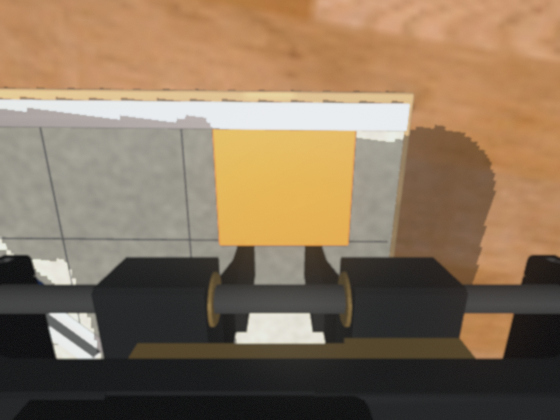

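The tile is square and its far edge is under the lip (row 130), with the near edge on the fingertips at row 245. I'll push on gently until the force rises.

```bash
python3 -c "
from h import *
c=np.load('pics/w3.npz'); a=ray(c,[[285,245]],.022)[0];b=ray(c,[[285,130]],.0272)[0];print((b-a)@[.9895,.1444]*1000)"
python3 -m jog '{"delta_pos":[[1,0.15,0],[1,0.15,0],[1,0.15,0]],"rot":[[0,0,0],[0,0,0],[0,0,0]],"grip":[32,32,32]}'
python3 -m jog '{"delta_pos":[[1,0.15,0],[1,0.15,0]],"rot":[[0,0,0],[0,0,0]],"grip":[32,32]}'
```

```text
60.08527011519536
time_s: 4.42
tcp_pos: [0.5915, -0.1184, 0.0406]
ee_rot: [[0.989, 0.149, -0.005], [0.149, -0.989, 0.0], [-0.005, -0.001, -1.0]]
wrist_force: [-6.0, -0.7, 2.1]
gripper_width: 0.318
time_s: 4.58
tcp_pos: [0.5917, -0.1184, 0.0402]
ee_rot: [[0.989, 0.149, -0.009], [0.149, -0.989, -0.0], [-0.009, -0.001, -1.0]]
wrist_force: [-8.6, -0.9, 4.5]
gripper_width: 0.319
```

The tile is home in the long channel: motion stopped at 8.6 N and the visible depth is 60 mm, as it should be. I'll back off, lift and rotate −90°.

```bash
python3 -m jog '{"delta_pos":[[-8,-1.2,0],[-12,-1.7,0],[0,0,20],[0,0,20],[0,-10,10],[0,-10,0],[0,-10,0],[0,-10,0],[0,-10,0],[0,-10,0]],"rot":[[0,0,0],[0,0,0],[0,0,0],[0,0,0],[0,0,-7],[0,0,-7],[0,0,-7],[0,0,-7],[0,0,-7],[0,0,-7]],"grip":[32,32,25,25,25,25,25,25,25,25]}'
python3 -m jog '{"delta_pos":[[10,0,0],[10,0,0],[10,0,0],[10,0,0],[0,0,0],[0,0,0],[0,0,0]],"rot":[[0,0,-7],[0,0,-7],[0,0,-7],[0,0,-7],[0,0,-7],[0,0,-7],[0,0,-6]],"grip":[25,25,25,25,25,25,25]}'
python3 - <<'E'
from h import *
c=cap('top','t2'); f=c["frame"]
s=r.sense(); p=s['tcp_pos']; print(p,s['joints'])
am=mask(f,*AMBER); am[:, :272]=0; am[:,312:]=0; am[:175]=0;am[215:]=0
try: t=cv2.minAreaRect(big(am)); print("tile px",t)
except Exception as e: print(e)
c=np.load("pics/w3.npz")
o=np.array([.5759,-.005]);R=np.array([[.9895,-.1444],[.1444,.9895]])
print("tile near corners J",(ray(c,[[219,245],[350,245]],.022)-o)@R*1000,"lip corners",(ray(c,[[214,130],[355,130]],.022)-o)@R*1000)
print("tcp J",(p[:2]-o)@R*1000, "target delta world", o+R@[.037,-.180]-p[:2])
E
```

```text
time_s: 5.42
tcp_pos: [0.5766, -0.1814, 0.0915]
ee_rot: [[0.832, -0.555, 0.003], [-0.555, -0.832, -0.0], [0.003, -0.002, -1.0]]
wrist_force: [0.8, -0.1, -0.1]
gripper_width: 0.245
time_s: 6.0
tcp_pos: [0.6167, -0.1809, 0.0912]
ee_rot: [[0.145, -0.989, 0.003], [-0.989, -0.145, -0.0], [0.001, -0.003, -1.0]]
wrist_force: [-0.4, -0.4, 1.1]
gripper_width: 0.25
[ 0.61647081 -0.18090164  0.09122718] [-1.94992074e+00  3.16507354e+01 -7.93808646e+00  5.52622907e-03
 -5.02526281e+01  1.01012703e+01]
tile px ((286.6764831542969, 191.2058868408203), (19.645383834838867, 22.55581283569336), 75.96376037597656)
tile near corners J [[  10.73826859  -81.97909959]
 [  11.18398168 -152.09727594]] lip corners [[  70.57191536  -82.48777225]
 [  71.00147887 -150.24935251]]
tcp J [  14.74461944 -179.91309692] target delta world [0.02203269 0.00313444]
```

```bash
python3 -m jog '{"delta_pos":[[21,4,0],[0,0,-20],[0,0,-20],[0,0,-9],[0,0,0],[-0.3,2.5,0],[-0.3,2.5,0],[-0.3,2.5,0],[-0.3,2.5,0],[-0.3,2.5,0]],"rot":[[0,0,0],[0,0,0],[0,0,0],[0,0,0],[0,0,0],[0,0,0],[0,0,0],[0,0,0],[0,0,0],[0,0,0]],"grip":[25,25,25,25,25,25,25,25,25,25]}'
python3 -m jog '{"delta_pos":[[-0.3,2.5,0],[-0.3,2.5,0],[-0.3,2.5,0],[-0.3,2.5,0],[-0.3,2.5,0],[-0.3,2.5,0],[-0.3,2.5,0],[-0.3,2.5,0],[-0.3,2.5,0],[-0.3,2.5,0]],"rot":[[0,0,0],[0,0,0],[0,0,0],[0,0,0],[0,0,0],[0,0,0],[0,0,0],[0,0,0],[0,0,0],[0,0,0]],"grip":[25,25,25,25,25,25,25,25,25,25]}'
python3 -c "
from h import *
o=np.array([.5759,-.005]);R=np.array([[.9895,-.1444],[.1444,.9895]])
p=r.sense()['tcp_pos'];print((p[:2]-o)@R*1000,p)
c=cap('wrist','w4')"
```

```text
time_s: 6.88
tcp_pos: [0.6352, -0.1641, 0.0425]
ee_rot: [[0.15, -0.989, 0.001], [-0.989, -0.15, -0.0], [0.0, -0.001, -1.0]]
wrist_force: [-0.7, -0.6, -0.0]
gripper_width: 0.251
time_s: 7.72
tcp_pos: [0.6319, -0.1392, 0.042]
ee_rot: [[0.15, -0.989, -0.0], [-0.989, -0.15, 0.0], [-0.0, 0.0, -1.0]]
wrist_force: [0.2, -0.3, -0.0]
gripper_width: 0.248
[  36.0853449  -140.83685483] [ 0.63194544 -0.13915249  0.04198096]
```

View pics/w4.png

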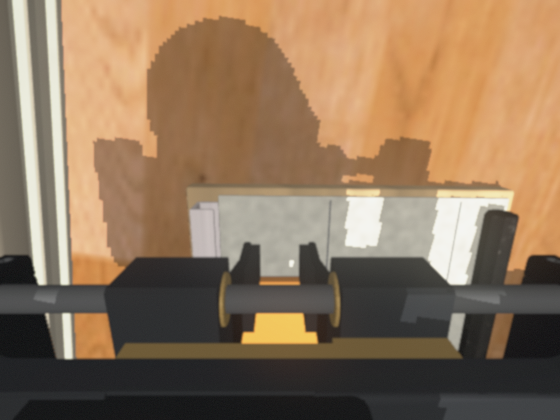

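The fingers are clear of the channel, with tile amber visible between them, and the force is tiny. I'll continue.

```bash
for i in 1; do :; done; python3 -m jog '{"delta_pos":[[-0.6,5,0],[-0.6,5,0],[-0.6,5,0],[-0.6,5,0],[-0.6,5,0],[-0.6,5,0],[-0.6,5,0],[-0.6,5,0],[-0.6,5,0],[-0.6,5,0]],"rot":[[0,0,0],[0,0,0],[0,0,0],[0,0,0],[0,0,0],[0,0,0],[0,0,0],[0,0,0],[0,0,0],[0,0,0]],"grip":[25,25,25,25,25,25,25,25,25,25]}'
python3 - <<'E'
from h import *
o=np.array([.5759,-.005]);R=np.array([[.9895,-.1444],[.1444,.9895]])
p=r.sense()['tcp_pos'];print((p[:2]-o)@R*1000)
f=cap('top','t3')["frame"]
cv2.imwrite("pics/t3c.png",cv2.resize(f[160:270,175:335,::-1],None,fx=5,fy=5,interpolation=cv2.INTER_CUBIC))
E
```

```text
time_s: 8.6
tcp_pos: [0.626, -0.0889, 0.0421]
ee_rot: [[0.15, -0.989, 0.0], [-0.989, -0.15, -0.0], [0.0, -0.0, -1.0]]
wrist_force: [-0.8, -0.3, -0.1]
gripper_width: 0.249
[ 37.47576484 -90.2167881 ]
```

View pics/t3c.png

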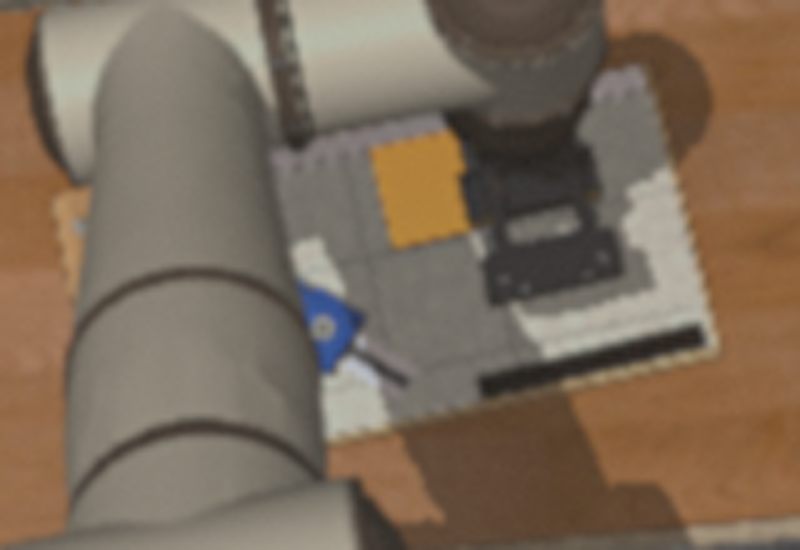

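The tile at (420,190) is square and its far edge is under the channel. I'll continue.

```bash
python3 -m jog '{"delta_pos":[[-0.6,5,0],[-0.6,5,0],[-0.6,5,0],[-0.6,5,0],[-0.6,5,0],[-0.6,5,0],[-0.6,5,0],[-0.6,5,0],[-0.6,5,0],[-0.6,5,0]],"rot":[[0,0,0],[0,0,0],[0,0,0],[0,0,0],[0,0,0],[0,0,0],[0,0,0],[0,0,0],[0,0,0],[0,0,0]],"grip":[25,25,25,25,25,25,25,25,25,25]}'
python3 -m jog '{"delta_pos":[[-0.6,5,0],[-0.6,5,0],[-0.6,5,0],[-0.6,5,0],[-0.6,5,0],[-0.6,5,0],[-0.6,5,0],[-0.6,5,0],[-0.6,5,0],[-0.6,5,0]],"rot":[[0,0,0],[0,0,0],[0,0,0],[0,0,0],[0,0,0],[0,0,0],[0,0,0],[0,0,0],[0,0,0],[0,0,0]],"grip":[25,25,25,25,25,25,25,25,25,25]}'
python3 -m jog '{"delta_pos":[[-0.6,5,0],[-0.6,5,0],[-0.6,5,0],[-0.6,5,0],[-0.6,5,0],[-0.6,5,0],[-0.6,5,0]],"rot":[[0,0,0],[0,0,0],[0,0,0],[0,0,0],[0,0,0],[0,0,0],[0,0,0]],"grip":[25,25,25,25,25,25,25]}'
python3 -c "
from h import *
o=np.array([.5759,-.005]);R=np.array([[.9895,-.1444],[.1444,.9895]])
p=r.sense()['tcp_pos'];print((p[:2]-o)@R*1000)"
```

```text
time_s: 9.48
tcp_pos: [0.62, -0.0389, 0.042]
ee_rot: [[0.15, -0.989, 0.0], [-0.989, -0.15, 0.0], [-0.0, -0.0, -1.0]]
wrist_force: [0.3, -0.9, 0.1]
gripper_width: 0.246
time_s: 10.32
tcp_pos: [0.614, 0.0111, 0.042]
ee_rot: [[0.15, -0.989, -0.0], [-0.989, -0.15, -0.0], [0.0, 0.0, -1.0]]
wrist_force: [0.3, 0.2, 0.2]
gripper_width: 0.252
time_s: 10.9
tcp_pos: [0.6098, 0.0461, 0.042]
ee_rot: [[0.15, -0.989, -0.0], [-0.989, -0.15, 0.0], [-0.0, 0.0, -1.0]]
wrist_force: [-0.9, 0.2, -0.4]
gripper_width: 0.252
[40.90992419 45.68409974]
```

```bash
python3 -m jog '{"delta_pos":[[-0.3,2.5,0],[-0.3,2.5,0],[-0.3,2.5,0],[-0.3,2.5,0],[-0.3,2.5,0],[-0.3,2.5,0],[-0.2,1.5,0],[-0.1,1,0],[-0.1,1,0]],"rot":[[0,0,0],[0,0,0],[0,0,0],[0,0,0],[0,0,0],[0,0,0],[0,0,0],[0,0,0],[0,0,0]],"grip":[25,25,25,25,25,25,25,25,25]}'
python3 -m jog '{"delta_pos":[[-0.1,1,0],[-0.1,1,0],[-0.1,1,0]],"rot":[[0,0,0],[0,0,0],[0,0,0]],"grip":[25,25,25]}'
python3 -m jog '{"delta_pos":[[-0.1,1,0],[-0.1,1,0]],"rot":[[0,0,0],[0,0,0]],"grip":[25,25]}'
python3 -c "
from h import *
o=np.array([.5759,-.005]);R=np.array([[.9895,-.1444],[.1444,.9895]])
p=r.sense()['tcp_pos'];print((p[:2]-o)@R*1000)"
```

```text
time_s: 11.65
tcp_pos: [0.6076, 0.0642, 0.042]
ee_rot: [[0.15, -0.989, -0.0], [-0.989, -0.15, -0.0], [-0.0, 0.0, -1.0]]
wrist_force: [0.1, -0.6, 0.1]
gripper_width: 0.252
time_s: 11.9
tcp_pos: [0.6074, 0.0671, 0.0421]
ee_rot: [[0.15, -0.989, -0.0], [-0.989, -0.15, 0.0], [-0.0, 0.0, -1.0]]
wrist_force: [-0.5, -0.3, 0.6]
gripper_width: 0.248
time_s: 12.07
tcp_pos: [0.6068, 0.068, 0.0421]
ee_rot: [[0.15, -0.989, -0.001], [-0.989, -0.15, -0.002], [0.002, 0.002, -1.0]]
wrist_force: [1.5, -8.2, 0.3]
gripper_width: 0.25
[41.09163134 67.80661116]
```

```bash
python3 -m jog '{"delta_pos":[[0,0.7,0],[0,0,0]],"rot":[[0,0,0],[0,0,0]],"grip":[25,25]}'
python3 -m jog '{"delta_pos":[[1,-6,0],[1,-10,0],[0,-5,20],[0,0,30],[0,0,30],[0,0,30],[-5,-20,0],[0,0,0]],"rot":[[0,0,0],[0,0,0],[0,0,0],[0,0,0],[0,0,-7],[0,0,-7],[0,0,-7],[0,0,0]],"grip":[25,25,25,25,0,0,0,0]}'
python3 -c "
from h import *
f=cap('wrist','w5')['frame']; cap('top','t5')"
```

```text
time_s: 12.23
tcp_pos: [0.6068, 0.068, 0.042]
ee_rot: [[0.15, -0.989, -0.002], [-0.989, -0.15, -0.002], [0.002, 0.002, -1.0]]
wrist_force: [0.3, -6.5, 1.2]
gripper_width: 0.251
time_s: 12.9
tcp_pos: [0.6046, 0.0273, 0.1546]
ee_rot: [[-0.219, -0.976, 0.004], [-0.976, 0.219, 0.002], [-0.003, -0.004, -1.0]]
wrist_force: [-0.6, -0.2, -0.3]
gripper_width: 0.048
```

View pics/w5.png

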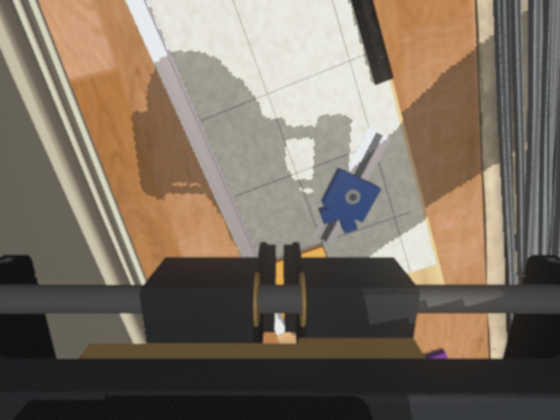

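Tile's right edge shows at (300,255); the V-stop's back face runs (335,168)–(381,183). I'll locate it and work out the approach.

Run:
```python
from h import *
o=np.array([.5759,-.005]);R=np.array([[.9895,-.1444],[.1444,.9895]])
c=np.load("pics/w5.npz")
J=(ray(c,[[336,168],[381,183],[358.5,175.5]],.030)-o)@R*1000; print("back",J)
m=mask(c["frame"],*BLUE); print(cv2.boundingRect(big(m)))
b=np.array([-39.5,27.5])
p=r.sense()['tcp_pos']
for off in(28,13,13-34): print(off,(o+R@((b-off*np.array([.7071,.7071]))/1000)-p[:2])*1000)
print(p,R@[.7071,.7071])
```

```text
back [[-22.00517461  12.13480305]
 [-53.54854505  37.81001294]
 [-37.6711048   24.88632707]]
(322, 174, 57, 58)
28 [-87.79484948 -34.15217942]
13 [-78.83129633 -22.12546907]
-21 [-58.51390919   5.13507439]
[0.60390663 0.02820977 0.15211101] [0.59757021 0.80178069]
```

```bash
python3 -m jog '{"delta_pos":[[-22,-8,0],[-22,-8,0],[-22,-8,0],[-20,-8,0],[0,0,-30],[0,0,-30],[0,0,-30],[0,0,-10],[0,0,-8],[0,0,0]],"rot":[[0,0,-6],[0,0,-6],[0,0,-6],[0,0,-6],[0,0,0],[0,0,0],[0,0,0],[0,0,0],[0,0,0],[0,0,0]],"grip":[0,0,0,0,0,0,0,0,0,0]}'
python3 - <<'E'
from h import *
o=np.array([.5759,-.005]);R=np.array([[.9895,-.1444],[.1444,.9895]])
p=r.sense()['tcp_pos']; j=(p[:2]-o)@R*1000; print(j,"along",j.sum()/2**.5,"lat y-x",j[1]-j[0])
cap('top','t6'); f=cap('wrist','w6')
E
```

```text
time_s: 13.83
tcp_pos: [0.5177, -0.0032, 0.0426]
ee_rot: [[-0.592, -0.806, -0.003], [-0.806, 0.592, -0.001], [0.003, 0.002, -1.0]]
wrist_force: [-1.9, 0.7, 0.4]
gripper_width: 0.003
[-57.31289588  10.19865575] along -33.31479868707401 lat y-x 67.51155163430397
```

View pics/w6.png

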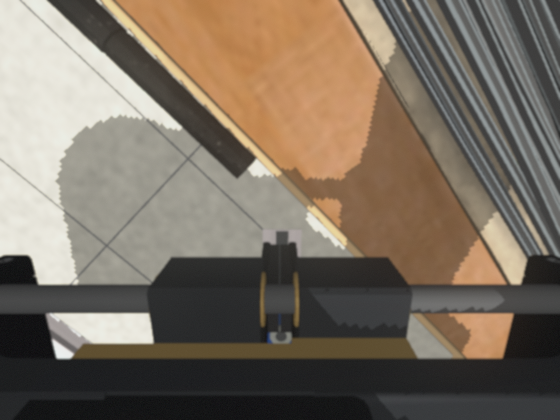

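The fingertips at (282,240) sit on the track line behind the stop, clear of the marker's end (245,165). I'll push along the track.

```bash
python3 -m jog '{"delta_pos":[[1.8,2.4,0],[1.8,2.4,0],[1.8,2.4,0],[1.8,2.4,0],[1.8,2.4,0],[1.8,2.4,0],[1.8,2.4,0],[1.8,2.4,0],[1.8,2.4,0],[1.8,2.4,0]],"rot":[[0,0,0],[0,0,0],[0,0,0],[0,0,0],[0,0,0],[0,0,0],[0,0,0],[0,0,0],[0,0,0],[0,0,0]],"grip":[0,0,0,0,0,0,0,0,0,0]}'
python3 -m jog '{"delta_pos":[[1.8,2.4,0],[1.8,2.4,0],[1.8,2.4,0],[0.6,0.8,0],[0.6,0.8,0]],"rot":[[0,0,0],[0,0,0],[0,0,0],[0,0,0],[0,0,0]],"grip":[0,0,0,0,0]}'
python3 -m jog '{"delta_pos":[[0.6,0.8,0],[0.6,0.8,0]],"rot":[[0,0,0],[0,0,0]],"grip":[0,0]}'
python3 -m jog '{"delta_pos":[[0.6,0.8,0],[0.6,0.8,0]],"rot":[[0,0,0],[0,0,0]],"grip":[0,0]}'
python3 -c "
from h import *
o=np.array([.5759,-.005]);R=np.array([[.9895,-.1444],[.1444,.9895]])
p=r.sense()['tcp_pos']; j=(p[:2]-o)@R*1000; print(j,'along',j.sum()/2**.5,'lat',j[1]-j[0])"
```

```text
time_s: 14.77
tcp_pos: [0.5361, 0.0209, 0.0439]
ee_rot: [[-0.593, -0.805, -0.001], [-0.805, 0.593, -0.0], [0.001, 0.0, -1.0]]
wrist_force: [-1.2, -0.8, 1.7]
gripper_width: 0.003
time_s: 15.18
tcp_pos: [0.5428, 0.0298, 0.0439]
ee_rot: [[-0.593, -0.805, -0.0], [-0.805, 0.593, -0.0], [0.0, 0.0, -1.0]]
wrist_force: [-1.1, -0.8, -0.2]
gripper_width: 0.004
time_s: 15.35
tcp_pos: [0.5439, 0.0312, 0.044]
ee_rot: [[-0.593, -0.805, -0.0], [-0.805, 0.593, -0.0], [0.0, 0.0, -1.0]]
wrist_force: [-0.8, -1.1, -0.6]
gripper_width: 0.006
time_s: 15.52
tcp_pos: [0.5451, 0.0328, 0.044]
ee_rot: [[-0.593, -0.805, -0.0], [-0.805, 0.593, -0.0], [0.0, 0.0, -1.0]]
wrist_force: [-1.7, -2.3, 0.3]
gripper_width: 0.008
[-25.04751429  41.86384296] along 11.890940035426908 lat 66.91135724656581
```

```bash
python3 -m jog '{"delta_pos":[[0.6,0.8,0],[0.6,0.8,0]],"rot":[[0,0,0],[0,0,0]],"grip":[0,0]}'
python3 -m jog '{"delta_pos":[[0.6,0.8,0],[0.6,0.8,0]],"rot":[[0,0,0],[0,0,0]],"grip":[0,0]}'
python3 -m jog '{"delta_pos":[[0.6,0.8,0],[0.6,0.8,0]],"rot":[[0,0,0],[0,0,0]],"grip":[0,0]}'
python3 -c "
from h import *
o=np.array([.5759,-.005]);R=np.array([[.9895,-.1444],[.1444,.9895]])
p=r.sense()['tcp_pos']; j=(p[:2]-o)@R*1000; print(j,'along',j.sum()/2**.5,'lat',j[1]-j[0])"
```

```text
time_s: 15.68
tcp_pos: [0.5451, 0.0332, 0.0439]
ee_rot: [[-0.593, -0.805, -0.004], [-0.805, 0.593, -0.002], [0.004, 0.002, -1.0]]
wrist_force: [-2.9, -7.9, 3.2]
gripper_width: 0.003
time_s: 15.85
tcp_pos: [0.5452, 0.0334, 0.0439]
ee_rot: [[-0.593, -0.805, -0.007], [-0.805, 0.593, -0.004], [0.007, 0.003, -1.0]]
wrist_force: [-4.1, -12.2, 5.2]
gripper_width: 0.007
time_s: 16.02
tcp_pos: [0.545, 0.0337, 0.0437]
ee_rot: [[-0.594, -0.805, -0.01], [-0.805, 0.594, -0.006], [0.011, 0.004, -1.0]]
wrist_force: [-4.8, -15.8, 5.6]
gripper_width: 0.004
[-25.00530196  42.70785692] along 12.517596660616725 lat 67.71315887907191
```

The stop is at its end: motion halted at about 16 N, 12.5 mm along, as predicted. I'll retreat and turn back to the first viewpoint to check.

```bash
python3 -m jog '{"delta_pos":[[-6,-8,0],[-9,-12,0],[0,0,30],[0,0,35],[0,0,35],[0,0,35],[0,0,35],[0,0,35],[0,0,35],[5,-10,0]],"rot":[[0,0,0],[0,0,0],[0,0,7],[0,0,7],[0,0,7],[0,0,7],[0,0,7],[0,0,7],[0,0,7],[0,0,7]],"grip":[0,0,0,0,0,0,0,0,0,0]}' | head -3
python3 -m jog '{"delta_pos":[[5,0,0],[5,0,0],[5,0,0],[0,0,0],[0,0,0],[0,0,0],[0,0,0],[0,0,0],[0,0,0],[0,0,0]],"rot":[[0,0,7],[0,0,7],[0,0,7],[0,0,7],[0,0,7],[0,0,7],[0,0,7],[0,0,7],[0,0,7],[0,0,7]],"grip":[0,0,0,0,0,0,0,0,0,0]}' | head -5
python3 -m jog '{"delta_pos":[[0,0,0],[0,0,0],[0,0,0]],"rot":[[0,0,7],[0,0,0],[0,0,0]],"grip":[0,0,0]}'
python3 -c "
from h import *
f=cap('wrist','w7')['frame']; cv2.imwrite('pics/w7c.png',cv2.resize(f[60:240,60:380,::-1],None,fx=2.5,fy=2.5,interpolation=cv2.INTER_CUBIC))"
```

```text
time_s: 16.85
tcp_pos: [0.5421, 0.0087, 0.2931]
ee_rot: [[0.345, -0.939, 0.018], [-0.939, -0.345, 0.003], [0.003, -0.018, -1.0]]
time_s: 17.68
tcp_pos: [0.5539, 0.0078, 0.2842]
ee_rot: [[1.0, -0.0, 0.002], [-0.0, -1.0, 0.001], [0.002, -0.001, -1.0]]
wrist_force: [0.5, 0.4, -0.3]
gripper_width: 0.006
time_s: 17.93
tcp_pos: [0.5538, 0.0077, 0.2842]
ee_rot: [[0.994, 0.112, 0.001], [0.112, -0.994, 0.001], [0.001, -0.001, -1.0]]
wrist_force: [-0.1, 0.0, 0.4]
gripper_width: 0.004
```

View pics/w7c.png

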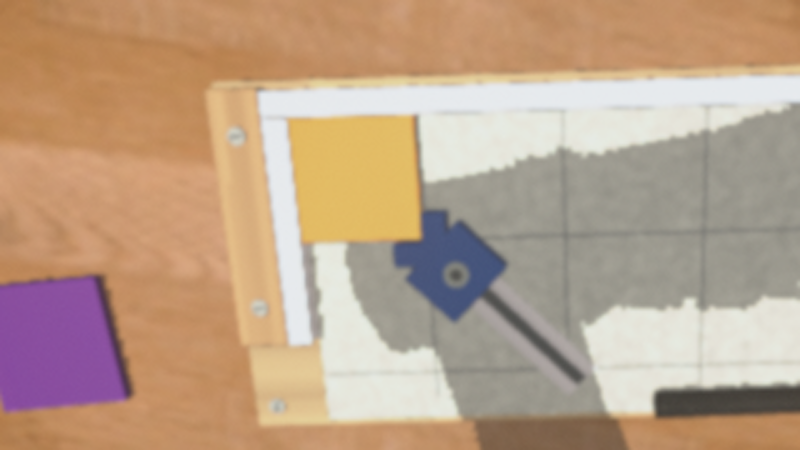

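The picture shows the tile in the corner under both lips, with the V-stop notch at its free corner (420,241). I'll check the exposed depths numerically (60 mm each if seated).

Run:
```python
from h import *
c=np.load("pics/w7.npz"); cr=lambda p:np.array(p)/2.5+[59.7,59.7]
R=np.array([[.9895,-.1444],[.1444,.9895]])
J=lambda p,z:(ray(c,cr(p),z)-[.5759,-.005])@R*1000
near=J([[310,242],[390,241]],.022); right=J([[416,116],[420,200]],.022)
lip=J([[310,117],[400,115]],.0272); sl=J([[291,135],[300,225]],.0272)
back=J([[507,264],[455,321]],.030)
print("near",near,"\nright",right,"\nlip",lip,"\nshort lip",sl,"\nback mid",back.mean(0))
print("depth x",lip[:,0].mean()-near[:,0].mean(),"y",sl[:,1].mean()-right[:,1].mean())
```

```text
near [[ 12.40832006 135.6082476 ]
 [ 11.64281332  95.27582245]] 
right [[71.02088332 77.4131836 ]
 [31.36728005 78.59099819]] 
lip [[ 72.01820501 127.02257875]
 [ 71.57325513  84.14801861]] 
short lip [[ 64.1272182  137.0848262 ]
 [ 21.52167257 137.97076925]] 
back mid [-14.66726802  50.34193776]
depth x 59.77016337634267 y 59.52570682851385
```

```bash
python3 -c "
from station import finish_job; print(finish_job())"
```

```text
the job is handed in; nothing more can be done
None
```

The tile is bedded in the corner of the jig and the V-stop is fully forward behind it. I handed the job in at about 18 s of robot time. No verdict is reported, so the result below rests on my own measurements.

- **Long channel:** I pushed the tile flat against it with two fingertips until it stopped at about 9 N.
- **Short channel:** I slid the tile along with its far edge held in the channel, and it stopped at about 8 N.
- **V-stop:** I pushed it along its track with the closed fingertips until it stopped at about 17 N, where its end stop was expected.

**Last checks from the wrist camera:**
- 59.8 mm of the tile is exposed in front of the long channel and 59.5 mm in front of the short one. A fully seated tile shows 60 mm, and mine is square to within the measuring error.
- The V-stop's back face measured (−14.7, 50.3) mm against the expected (−17, 51). That 2 mm difference in x is within my measuring error.
- The robot is clear of everything, at a height of about 0.28 m. I saw no bystander disturbed, but I didn't measure them again at the end.

No check failed. The first colour mask of the tile was cut short, so I used its corners read from the enlarged picture instead.

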